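Pull down the purple flap of a craft bin with the hooked pole

ROBOT

A 6-joint arm with a two-finger parallel gripper is mounted at the origin on the work surface. World frame = base frame: x ahead of the robot, y to its left, z up, the work surface at z = 0. Lengths are in m, angles in degrees, forces in N, time in s.
With the tool pointing down it reaches from about 0.35 to 0.975 m from the base axis. Payload 7.1 kg.
Tool frame: the origin (TCP) lies at the very end of the fingers, on their centre line; the grasp point (between the pads) lies 19 mm behind it; z points along the fingers, y is the line along which they close (so a half turn about z gives the same grasp; the last joint's range is limited). The gripper opens to 88 mm and grips with 3 to 60 N. Pads are 20 mm wide; open, the fingers measure 115 mm over their backs; the gripper's body (75 mm by 178 mm) begins 61 mm behind the grasp point.
Start: joints at [-64.572, 24.242, 93.386, -0, 62.372, -1.089], TCP at [0.279, -0.559, 0.223] pointing down, gripper open.
Joint ranges: [-172.04, 172.04], [-51.8, 120.97], [4.93, 147.93], [-75.15, 255.16], [6.16, 154.13], [-145.62, 145.62]. Speed limits (degrees/s): [136.94, 136.94, 172.46, 180, 180, 180].

INTERFACE

Orientations are given as a 3x3 rotation matrix whose columns are the frame's x, y, z axes.
In Python, from bench import sensors, camera, ticket gives the robot as it stands.
- The arm moves only by the tool send_rows, never from a script. Its argument "rows" is text: rows parted by semicolons, each of 5 numbers parted by spaces: the shift along the tool's x, y, z in cm, then the turn about the tool's z in degrees, then the closure, from 0 (fully open) to 1 (shut). In form: x y z roll grip; .... A call has 1 to 20 rows; each row is the pose to reach, as a shift and turn from the pose commanded when the call began, along the tool's axes at that moment; what a row does not reach only later rows make up. A row lasts 1/12 s, in which the tool goes at most 41.7 mm and 7.16 degrees, less where a joint would pass 70% of its speed; a pose out of reach is approached as far as the arm can. A call with a gripper value outside its range is refused whole. The fingers move at their own pace and stop on an object; "grip_force" is the grip in N (left out, the last holds). Time passes only in rows, so rows that repeat a pose let the fingers close. It gives the time, the measured TCP pose, the force, the opening and the grip force at its end, in the units of the state.
- sensors.get_obs(): the state, without advancing time (a new reading comes with each control period).
- camera(name): name is "side" or "top" or "wrist"; returns a dict with "pixels" (384x512x3 uint8, red, green, blue), "K" (3x3 intrinsics, pixels), "xyz" and "attitude" of the camera in the world; the wrist camera has in their place "mount" (4x4, takes a point from camera to tool coordinates, whose origin is the TCP and whose axes are the flange's). Camera axes: x right, y down, z forward; pixel columns grow to the right and rows downward; lengths in m; the calibration is good to about 2 mm. The wrist camera is an equidistant fisheye: a pixel r from the principal point sees the ray r / f radians off the axis. A picture is of the moment at which its call begins: read the wrist's pose just before it. There is no depth.
- ticket.close_job(): hands the job in; it is judged then, once.
The state is a dict: "time": time; "joint_pos": joint angles; "joint_velocities": joint speeds; "effort": joint torques, N m; "tool_pos": TCP position; "orientation": TCP orientation; "force": force on the tool from outside, world axes, zero at the start; "moment": the same for the moment, N m; "opening": finger opening in m; "gripper_force": force on a finger pad.
Only numpy, scipy, OpenCV 4.12 (cv2) and the standard library are available. Lean on these libraries where they do the work, as an engineer would, in place of code of your own. Each camera call takes 0.05 s, during which the arm holds its last target. There are 200 camera calls.

TASK

Pick up the black-handled hooked pole, hook it into the brass ring on the purple flap and use it to swing that flap right down until it is level; then unhook and lay the pole back down flat on the table, hands off. Do not touch the purple flap with the gripper, leave the yellow flap shut and do not disturb the wet painted stone on the grey disc.

Things in the scene. Friction and masses are not known exactly. Their poses are not given: they have to be found in the camera images.
- pole_grip (a point): Loose hooked pole, 160 g, flat on the table; a straight red-handled brush lies near. Point to grasp: on the middle line of its black square handle (22 mm wide, 24 high), 12 mm above the table. Own x: along the pole to the hook; z up. The handle runs from 90 mm behind to 70 mm ahead of it, then a 10 mm brass rod at the same height to 170 mm ahead, where the hook leg turns off square to own -y.
- pole_hook (a point): Middle of the pole's hook leg: 170 mm along +x and 30 mm along -y from pole_grip, same height and axes. The leg is a straight brass pin, 8 mm thick, level when the pole lies flat, pointing along own -y: free end 29 mm beyond this point, bend 30 mm before it.
- purple_eye (a point): Centre of the brass ring (opening 40 mm, wire 6 mm) on the outside of the purple flap; 257 mm above the table when shut. The ring's axis is own y, parallel to the hinge: a pin goes in sideways along y. Own x: level into the bin when shut; z: along the flap to its free edge, 25 mm away. Axes turn with the flap. Flap's face: 30 mm along +x. Hinge line: 36 mm along +x, 105 mm along -z.
- purple_flap (a joint): Opening of the purple flap (140 mm wide, 130 high, 12 thick, 200 g, hinged at its bottom edge), rad: 0 shut and upright, 1.57 level at its stop; starts nearly shut. Its top swings out to -x of purple_eye and down. A friction stay holds it where left (about 1 N at the ring moves it); somewhere past a third of the way it starts to sink slowly by itself.
- yellow_flap (a joint): Opening, rad, of the alike yellow flap (0 shut, 1.57 level; starts nearly shut) of the bin beside the purple one on the same riser shelf, rings 156 mm apart; which is left or right changes. The bins' roofs have their flaps' colours.
- stone_mid (a point): Middle of a loose black stone with painted dots, still wet: round, 86 mm across, 35 mm high (this point 18 mm above its underside), on a 6 mm thick grey disc of 144 mm diameter on the table in front of the bins.

How it is judged:
By the outcome, as a careful person would: the job done as asked, in the order asked, and still so for the second after the job is handed in, with the robot touching nothing.
It also fails if it takes over 58 s, if anything falls off the work surface, if the arm or the gripper's body presses on something with over 40 N, if the wrist force passes 120 N, or if a joint passes its speed limit or range.

## Working session

There is one attempt and no reset: what is moved stays moved. The work goes in short steps, Python scripts to look and compute and a tool call to move; the robot and the scene stay as the last step left them, time stands still between calls to the robot, and variables do not carry over. Pictures are saved under pics/ and viewed, at most 10 in all, crops included, and the job is handed in when it is done.

Besides the shell and the picture viewer there is one more tool, called after "Emit:" as a command line: name --argument value ..., lists and objects as JSON in quotes. send_rows: Moves the arm, as the interface text tells. Its arguments: {"type":"object","properties":{"rows":{"type":"string"},"grip_force":{"type":"number"}},"required":["rows"]}

```bash
mkdir -p pics; ls; python3 - <<'E'
from bench import sensors,camera
import cv2,numpy as np,pickle
o=sensors.get_obs();print(o)
ims={}
for n in ("side","top"):
    c=camera(n);ims[n]=c;print(n,c["K"],c["xyz"],c["attitude"])
    cv2.imwrite(f"pics/{n}0.png",c["pixels"][...,::-1])
pickle.dump(ims,open("c0.pkl","wb"))
E
```

```text
pics
{'time': 0.0, 'joint_pos': array([-6.45719118e+01,  2.42836545e+01,  9.34294834e+01,  2.47312751e-03,
        6.23706840e+01, -1.08812664e+00]), 'joint_velocities': array([-0.02690319,  0.04616688,  0.0917457 , -0.03147578, -0.01280786,
        0.00514784]), 'effort': array([ 1.78825427e-03, -5.44624972e+01, -2.73661101e+01,  6.44790614e-02,
        2.27092527e-02, -1.31604447e-04]), 'tool_pos': array([ 0.27884385, -0.55875948,  0.22192351]), 'orientation': array([[ 8.94817019e-01,  4.46432694e-01, -5.93628555e-04],
       [ 4.46433083e-01, -8.94816022e-01,  1.33766257e-03],
       [ 6.59879629e-05, -1.46197866e-03, -9.99998929e-01]]), 'force': array([-0.30743218, -0.2997632 ,  0.00992012]), 'moment': array([-0.01775382,  0.00766492,  0.03228385]), 'gripper_force': 0.0, 'opening': 0.0879944781329368}
side [[415.36090203   0.         258.58305632]
 [  0.         415.36090203 191.63923974]
 [  0.           0.           1.        ]] [1.05612832 0.30264369 0.97984465] [[-0.49325499  0.70048952 -0.5157654 ]
 [ 0.86981097  0.40489135 -0.28194302]
 [ 0.01133082 -0.58768821 -0.80900815]]
top [[378.13806674   0.         250.16005419]
 [  0.         378.13806674 193.12251319]
 [  0.           0.           1.        ]] [0.45396141 0.02806282 1.03295711] [[ 0.02216437 -0.99288406  0.11700424]
 [-0.99947773 -0.02475879 -0.02076686]
 [ 0.02351597 -0.11648285 -0.99291427]]
```

View pics/side0.png

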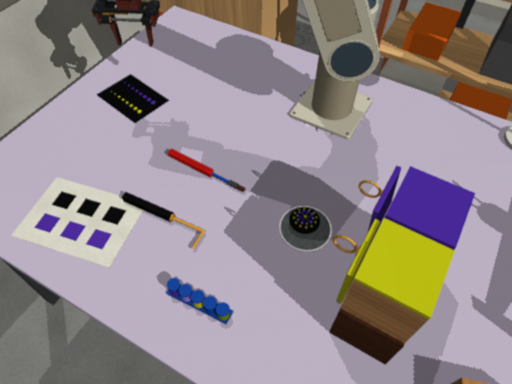

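View pics/top0.png

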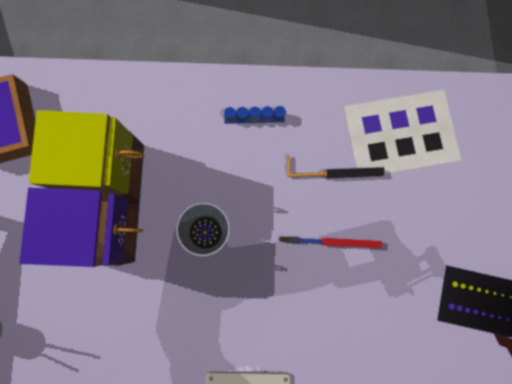

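The side view shows the pole (handle ≈(150,207), hook ≈(195,240)), the brush at (205,170), the stone at (305,222), and the rings at (370,188) on purple and (345,243) on yellow. In the top view the handle is at (355,172), the hook pin at (289,165), the purple ring at (127,230), the yellow ring at (128,154) and the stone at (205,232).

```bash
cat > h.py <<'E'
import numpy as np,cv2
def ray(c,px):
    p=np.atleast_2d(np.asarray(px,float)); K=np.array(c["K"])
    d=np.c_[(p-[K[0,2],K[1,2]])/[K[0,0],K[1,1]],np.ones(len(p))]@np.array(c["attitude"]).T
    return np.array(c["xyz"]),d
def plane(c,px,z):
    o,d=ray(c,px); return o+d*((z-o[2])/d[:,2])[:,None]
def tri(c1,p1,c2,p2):
    A=np.zeros((3,3));b=np.zeros(3)
    for c,p in((c1,p1),(c2,p2)):
        o,d=ray(c,p);d=d[0]/np.linalg.norm(d[0]);M=np.eye(3)-np.outer(d,d);A+=M;b+=M@o
    return np.linalg.solve(A,b)
def mask(c,lo,hi,box):
    h=cv2.cvtColor(c["pixels"],cv2.COLOR_RGB2HSV);m=cv2.inRange(h,lo,hi)
    r=np.zeros_like(m);x0,y0,x1,y1=box;r[y0:y1,x0:x1]=m[y0:y1,x0:x1];return r
def pts(m): return np.argwhere(m)[:,::-1].astype(float)
BR=((8,110,90),(24,255,255))
E
python3 - <<'E'
from h import *;import pickle
c=pickle.load(open("c0.pkl","rb"));t=c["top"];s=c["side"]
np.set_printoptions(precision=4,suppress=True)
for nm,cam,hb,bb in(("top",t,(320,160,390,185),(282,148,330,182)),("side",s,(115,188,180,222),(170,210,212,252))):
    m=mask(cam,(0,0,0),(180,255,70),hb);P=plane(cam,pts(m),0.018)
    mu=P.mean(0);u=np.linalg.svd(P-mu)[2][0];u*=np.sign(u[1]);q=(P-mu)@u
    print(nm,"handle",len(P),mu,u,"ends",mu+u*q.min(),mu+u*q.max())
    b=mask(cam,*BR,bb);B=plane(cam,pts(b),0.012);print("brass",len(B),B.min(0),B.max(0))
    i=B[:,0].argmax();print("tip",B[i],"ymax",B[B[:,1].argmax()])
for nm,tb,sb in(("purple",(105,215,150,245),(352,174,388,203)),("yellow",(110,145,150,163),(328,230,360,256))):
    mt=mask(t,*BR,tb);ms=mask(s,*BR,sb);a=pts(mt);b=pts(ms)
    (sx,sy),ax,an=cv2.fitEllipse(b.astype(np.float32)) ;
    print(nm,len(a),len(b),"top bbox",a.min(0),a.max(0),"side bbox",b.min(0),b.max(0),sx,sy)
    tc=(a.min(0)+a.max(0))/2;sc=(b.min(0)+b.max(0))/2
    print(tri(t,tc,s,sc),plane(t,tc,.257),plane(s,sc,.257))
    # outer(-y) extremity
m=mask(t,(0,0,0),(180,255,110),(170,195,240,265));
print("disc",plane(t,[[204,230]],.006),"stone",plane(t,[[205,232]],.024))
big=cv2.resize(t["pixels"][90:280,10:330,::-1],None,fx=2.5,fy=2.5,interpolation=cv2.INTER_CUBIC);cv2.imwrite("pics/a.png",big)
E
```

```text
top handle 449 [ 0.6378 -0.2788  0.018 ] [-0.0698  0.9976 -0.    ] ends [ 0.6432 -0.357   0.018 ] [ 0.6324 -0.2013  0.018 ]
brass 153 [ 0.6243 -0.2006  0.012 ] [ 0.6827 -0.0926  0.012 ]
tip [ 0.6827 -0.0953  0.012 ] ymax [ 0.6798 -0.0926  0.012 ]
side handle 552 [ 0.6521 -0.2866  0.018 ] [-0.2973  0.9548 -0.    ] ends [ 0.6733 -0.3547  0.018 ] [ 0.626  -0.2028  0.018 ]
brass 180 [ 0.6238 -0.2066  0.012 ] [ 0.6835 -0.0927  0.012 ]
tip [ 0.6835 -0.0933  0.012 ] ymax [ 0.6798 -0.0927  0.012 ]
purple 81 95 top bbox [105. 215.] [138. 231.] side bbox [359. 181.] [381. 196.] 369.7210693359375 188.5927276611328
[0.4791 0.2614 0.2755] [[0.4778 0.2718 0.257 ]] [[0.4669 0.256  0.257 ]]
yellow 129 153 top bbox [115. 149.] [141. 157.] side bbox [333. 235.] [359. 253.] 345.12646484375 243.72032165527344
[0.6223 0.2647 0.2618] [[0.6229 0.2674 0.257 ]] [[0.6201 0.2634 0.257 ]]
disc [[0.4718 0.1288 0.006 ]] stone [[0.4663 0.1242 0.024 ]]
```

View pics/a.png

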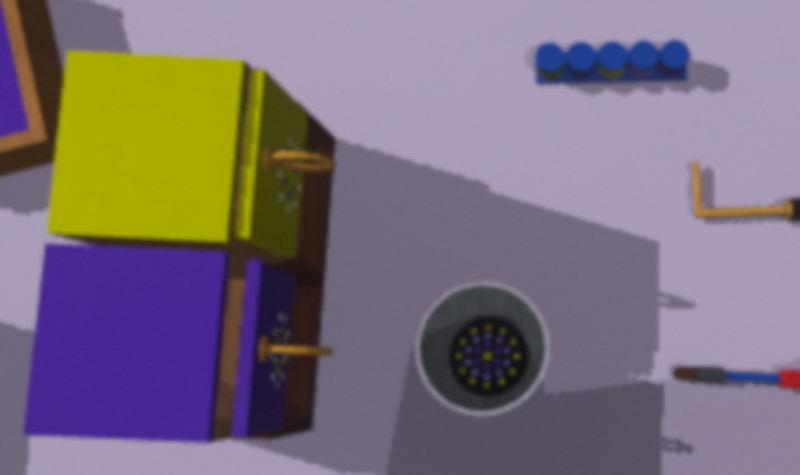

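The crop shows the purple flap slightly ajar, with its ring edge-on at crop x 272–332, y≈351 (full-image px ≈(131,230.4)). The bins are yawed a few degrees.

```bash
python3 - <<'E'
from h import *;import pickle
c=pickle.load(open("c0.pkl","rb"));t=c["top"];s=c["side"]
np.set_printoptions(precision=4,suppress=True)
for cam,bb in((t,(282,148,330,182)),(s,(170,210,212,252))):
    B=plane(cam,pts(mask(cam,*BR,bb)),.012)[:,:2]
    r=B[(B[:,1]<-.115)&(B[:,1]>-.19)];l=B[B[:,0]>.64]
    f=lambda a:cv2.fitLine(a.astype(np.float32),cv2.DIST_HUBER,0,.001,.001).ravel()
    a=f(r);b=f(l)
    k=np.linalg.solve(np.c_[a[:2],-b[:2]],b[2:]-a[2:]);p=a[2:]+k[0]*a[:2];u=a[:2]*np.sign(a[1])
    print("rod",u,"leg",b[:2],"bend",p,"grip",p-.17*u, np.degrees(np.arctan2(-u[0],u[1])))
for z in(.27,.3):
    C=plane(t,[[108,114.5],[101.3,187],[94,266],[37,111]],z);print("roof",z,[np.degrees(np.arctan2(*(C[j]-C[i])[:2][::-1])) for i,j in((1,0),(2,0),(2,1))],np.degrees(np.arctan2(*(C[3]-C[0])[1::-1])))
for n,a,b in(("purple",(131,230.5),(369.7,188.6)),("yellow",(130.5,154.3),(345.1,243.7))):
    p=tri(t,a,s,b);print(n,p,plane(t,[a],p[2]),plane(s,[b],p[2]))
E
```

```text
rod [-0.0396  0.9992] leg [0.2381 0.9712] bend [ 0.6335 -0.2157] grip [ 0.6403 -0.3856] 2.2680435
rod [-0.068   0.9977] leg [0.2093 0.9778] bend [ 0.6356 -0.2216] grip [ 0.6472 -0.3912] 3.9006362
roof 0.27 [np.float64(-1.3247602900102837), np.float64(-1.3245104719111063), np.float64(-1.324270058906285)] 88.78694203909416
roof 0.3 [np.float64(-1.324760290010276), np.float64(-1.3245104719111127), np.float64(-1.3242700589063054)] 88.7869420390941
purple [0.4628 0.2544 0.2507] [[0.4631 0.2536 0.2507]] [[0.4623 0.2552 0.2507]]
yellow [0.6204 0.2618 0.2572] [[0.6203 0.262  0.2572]] [[0.6205 0.2616 0.2572]]
```

Emit:
send_rows --rows "3 -0.7 0.5 -5 0;7 -1.6 1 -12 0;11 -2.5 2 -19 0;15 -3.4 3 -26 0;19 -4.3 4 -33 0;23 -5.2 5 -40 0;27 -6.1 6 -47 0;31 -7 7 -54 0;35 -7.9 8 -61 0;39 -8.8 9 -67.5 0;42 -9.5 10 -67.5 0;44 -10 10 -67.5 0;44.9 -10.2 10 -67.5 0;44.9 -10.2 10 -67.5 0;44.9 -10.2 10 -67.5 0;44.9 -10.2 10 -67.5 0"

```text
time: 1.43
tool_pos: [0.6342, -0.2687, 0.1229]
orientation: [[-0.069, 0.998, -0.0], [0.998, 0.069, -0.0], [-0.0, -0.0, -1.0]]
force: [0.2, 0.4, 0.7]
opening: 0.0877
gripper_force: 0.0
```

```bash
python3 - <<'E'
from bench import sensors,camera
import cv2,numpy as np,pickle
o=sensors.get_obs();print(o["tool_pos"],o["orientation"],o["joint_pos"])
c=camera("wrist");pickle.dump((o,c),open("w1.pkl","wb"));print(c["K"],c["mount"])
cv2.imwrite("pics/w1.png",c["pixels"][...,::-1])
E
```

```text
[ 0.63421793 -0.26865417  0.12289881] [[-6.88737646e-02  9.97625325e-01 -3.41108776e-04]
 [ 9.97625367e-01  6.88736992e-02 -1.99831928e-04]
 [-1.75863968e-04 -3.54061945e-04 -9.99999922e-01]] [-2.39391585e+01  3.59332913e+01  8.81301110e+01 -2.22014281e-02
  5.59498166e+01 -2.78760262e+01]
[[297.31863964   0.         258.16970277]
 [  0.         297.31863964 195.76243871]
 [  0.           0.           1.        ]] [[-6.28018602e-04 -9.60415737e-01 -2.78569951e-01  7.60573273e-02]
 [ 9.99999651e-01 -7.56870217e-04  3.54997675e-04  2.52573931e-04]
 [-5.51786653e-04 -2.78569631e-01  9.60415877e-01 -1.62637676e-01]
 [ 0.00000000e+00  0.00000000e+00  0.00000000e+00  1.00000000e+00]]
```

View pics/w1.png

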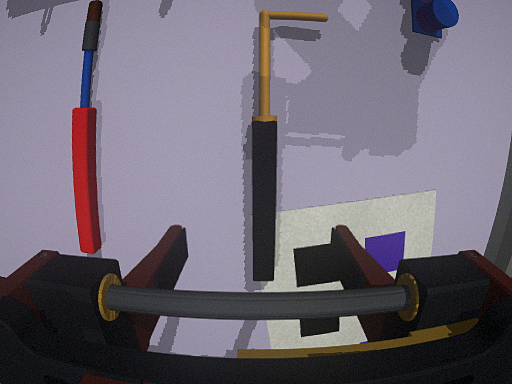

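The wrist view shows the pole centred between the fingers: bend at (265,16), handle front at (264,119), handle back at (263,280).

```bash
cat >> h.py <<'E'
def wplane(o,c,px,z):
    K=np.array(c["K"]);M=np.array(c["mount"]);R=np.array(o["orientation"])
    p=(np.atleast_2d(px)-[K[0,2],K[1,2]])/K[0,0];r=np.linalg.norm(p,axis=1)
    d=np.c_[p*(np.sin(r)/r)[:,None],np.cos(r)]@(R@M[:3,:3]).T
    q=R@M[:3,3]+o["tool_pos"];return q+d*((z-q[2])/d[:,2])[:,None]
E
python3 - <<'E'
from h import *;import pickle
o,c=pickle.load(open("w1.pkl","rb"))
np.set_printoptions(precision=4,suppress=True)
W=lambda p,z:wplane(o,c,[p],z)[0]
b,h,e,t=W((265,16),.012),W((264,119),.024),W((263,280),.024),W((327,17),.012)
u=(b-e)[:2];u/=np.linalg.norm(u);print(b,h,e,t,u)
g1=b[:2]-.17*u;g2=h[:2]-.07*u;g3=e[:2]+.09*u;g=(g1+g2+g3)/3;print(g1,g2,g3)
R=o["orientation"];print("tool shift cm",100*R.T@(np.r_[g,0.004]-o["tool_pos"]), "pole ang",np.degrees(np.arctan2(u[1],u[0])),"tool",np.degrees(np.arctan2(R[1,0],R[0,0])))
E
```

```text
[ 0.6293 -0.1012  0.012 ] [ 0.6348 -0.1987  0.024 ] [ 0.6456 -0.3581  0.024 ] [ 0.6867 -0.0952  0.012 ] [-0.0633  0.998 ]
[ 0.6401 -0.2708] [ 0.6393 -0.2686] [ 0.6399 -0.2683]
tool shift cm [-0.0936  0.5534 11.8897] pole ang 93.63175406802827 tool 93.94930261212481
```

Emit:
send_rows --rows "-0.1 0.5 2 0 0;-0.1 0.5 5 0 0;-0.1 0.5 8 0 0;-0.1 0.5 10 0 0;-0.1 0.5 11.2 0 0;-0.1 0.5 11.8 0 0;-0.1 0.5 11.8 0 0;-0.1 0.5 11.8 0 0;-0.1 0.5 11.8 0 1;-0.1 0.5 11.8 0 1;-0.1 0.5 11.8 0 1;-0.1 0.5 11.8 0 1;-0.1 0.5 11.8 0 1;-0.1 0.5 11.8 0 1;-0.1 0.5 11.8 0 1;-0.1 0.5 11.8 0 1;-0.1 0.5 11.8 0 1;-0.1 0.5 11.8 0 1" --grip_force 50

```text
time: 2.98
tool_pos: [0.6403, -0.2681, 0.0046]
orientation: [[-0.07, 0.998, -0.0], [0.998, 0.07, 0.0], [0.0, -0.0, -1.0]]
force: [-0.1, 0.0, -0.5]
opening: 0.0245
gripper_force: 0.0
```

Emit:
send_rows --rows "0 0 0 0 1;0 0 0 0 1;0 0 0 0 1;0 0 0 0 1;0 0 -1 0 1;0 0 -3 0 1;0 0 -6 0 1;0 0 -9 0 1;0 0 -12 0 1;0 0 -15 0 1;0 0 -18 0 1;0 0 -21 0 1;0 0 -23 0 1;0 0 -23.9 0 1;0 0 -23.9 0 1;0 0 -23.9 0 1"

```text
time: 4.32
tool_pos: [0.6399, -0.268, 0.2432]
orientation: [[-0.07, 0.998, -0.0], [0.998, 0.07, 0.0], [0.0, -0.0, -1.0]]
force: [-0.0, 0.4, -2.5]
opening: 0.0217
gripper_force: 50.0
```

```bash
python3 - <<'E'
from bench import sensors,camera
import cv2,numpy as np,pickle
o=sensors.get_obs();c=camera("wrist");pickle.dump((o,c),open("w2.pkl","wb"));s=camera("side")
im=np.hstack([c["pixels"][:,:,::-1][:, 100:],s["pixels"][...,::-1][:, 150:]]);im=im[:, :800];cv2.imwrite("pics/w2.png",im)
E
```

```text
(no output)
```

View pics/w2.png

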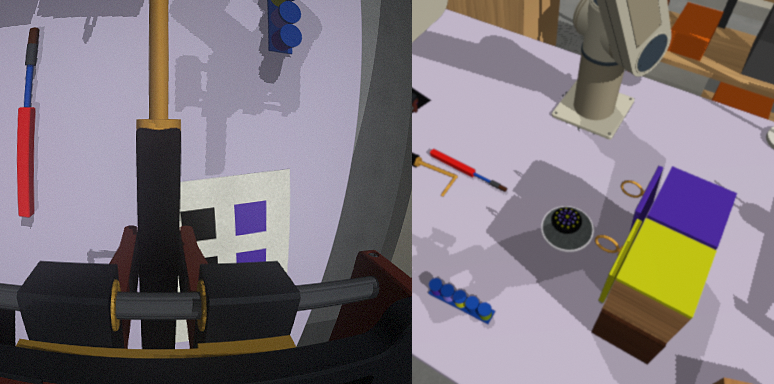

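The pole is held firmly (opening 21.7 mm, 50 N), and the rest of the scene is undisturbed in the side view. Next I go to a pre-insert pose 4 cm short of the ring.

Emit:
send_rows --rows "0.5 -1 0 0.5 1;1.5 -3 0 1 1;3 -5.5 0 1.5 1;4.5 -8 0 2 1;6 -10.5 0 2.5 1;8 -13 0 3 1;10 -15.5 0 3.5 1;12 -18 0 4 1;14.5 -20 0 4.5 1;17 -22 0 5.1 1;19.5 -23.5 0 5.1 1;22 -24.5 0 5.1 1;25 -24.5 0 5.1 1;28 -24.5 0 5.1 1;30.5 -24.5 0 5.1 1;32.5 -24.5 0 5.1 1;33.3 -24.5 0 5.1 1;33.3 -24.5 0 5.1 1;33.3 -24.5 0 5.1 1;33.3 -24.5 0 5.1 1"

```text
time: 6.08
tool_pos: [0.3725, 0.0462, 0.2433]
orientation: [[0.019, 1.0, -0.001], [1.0, -0.019, -0.0], [-0.0, -0.001, -1.0]]
force: [0.2, -1.0, -2.0]
opening: 0.0214
gripper_force: 50.0
```

```bash
python3 - <<'E'
from bench import sensors,camera
import cv2,numpy as np,pickle
o=sensors.get_obs();print(o["tool_pos"],o["orientation"][:,0],o["joint_pos"]);s=camera("side");t=camera("top");pickle.dump((o,s,t),open("c3.pkl","wb"))
f=lambda i:cv2.resize(i[...,::-1],None,fx=3,fy=3,interpolation=cv2.INTER_CUBIC)
im=np.hstack([f(s["pixels"][140:270,270:400]),f(t["pixels"][135:265,90:220])]);cv2.imwrite("pics/w3.png",im)
E
```

```text
[0.37247847 0.04615825 0.24325676] [ 1.92119103e-02  9.99815348e-01 -4.14843212e-04] [ 5.26178340e+00  5.29861419e-01  1.21453695e+02 -2.06944387e-02
  5.80734119e+01  6.37357656e+00]
```

View pics/w3.png

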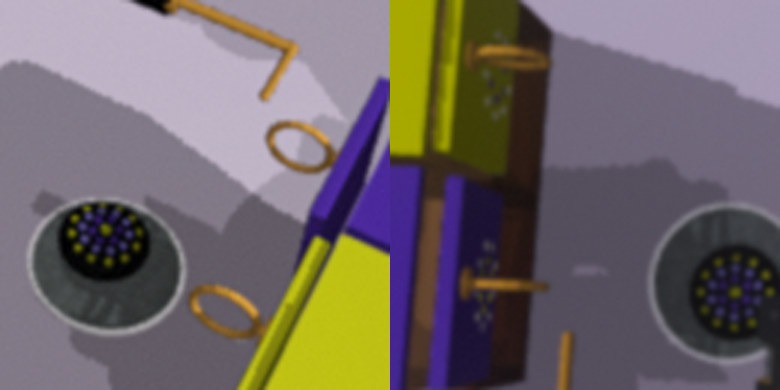

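The side crop shows the bend at full px (367.7,155.7), pin tip at (358.3,172.3) and ring centre at (370,189). In the top crop the pin tip is at (148.7,246) and the ring centre at about (130,230.7).

```bash
python3 - <<'E'
from h import *;import pickle
o,s,t=pickle.load(open("c3.pkl","rb"))
np.set_printoptions(precision=4,suppress=True)
p=tri(t,(148.7,246),s,(358.3,172.3));r=tri(t,(130.3,230.7),s,(370,188.9));print("tip",p,"ring",r,plane(t,[(148.7,246)],p[2]),plane(s,[(358.3,172.3)],p[2]))
print("bend@z",plane(s,[(367.7,155.7)],p[2]))
d=r-p;R=o["orientation"];print("ring-tip world",d,"tool cm",100*R.T@d)
E
```

```text
tip [0.4324 0.2163 0.251 ] ring [0.4625 0.2556 0.2501] [[0.4326 0.2159 0.251 ]] [[0.4322 0.2166 0.251 ]]
bend@z [[0.3748 0.2173 0.251 ]]
ring-tip world [ 0.0301  0.0393 -0.0009] tool cm [3.9915 2.9367 0.0869]
```

Emit:
send_rows --rows "0.5 0 0 0 1;1.5 0 0 0 1;2.5 0 0 0 1;3.4 0 0 0 1;3.9 0 0 0 1;3.9 0 0 0 1;3.9 0 0 0 1;3.9 0.5 0 0 1;3.9 1.2 0 0 1;3.9 1.9 0 0 1;3.9 2.6 0 0 1;3.9 3.3 0 0 1;3.9 4 0 0 1;3.9 4.7 0 0 1;3.9 5.3 0 0 1;3.9 5.8 0 0 1;3.9 5.8 0 0 1;3.9 5.8 0 0 1;3.9 5.8 0 0 1"

```text
time: 7.77
tool_pos: [0.431, 0.0847, 0.2435]
orientation: [[0.019, 1.0, -0.001], [1.0, -0.019, -0.0], [-0.0, -0.001, -1.0]]
force: [0.1, 0.9, -1.6]
opening: 0.0218
gripper_force: 50.0
```

```bash
python3 - <<'E'
from bench import sensors,camera
import cv2,numpy as np,pickle
o=sensors.get_obs();s=camera("side");t=camera("top");pickle.dump((o,s,t),open("c4.pkl","wb"))
f=lambda i:cv2.resize(i[...,::-1],None,fx=4,fy=4,interpolation=cv2.INTER_CUBIC)
im=np.hstack([f(s["pixels"][145:245,310:410]),f(t["pixels"][165:265,90:190])]);cv2.imwrite("pics/w4.png",im)
E
```

```text
(no output)
```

View pics/w4.png

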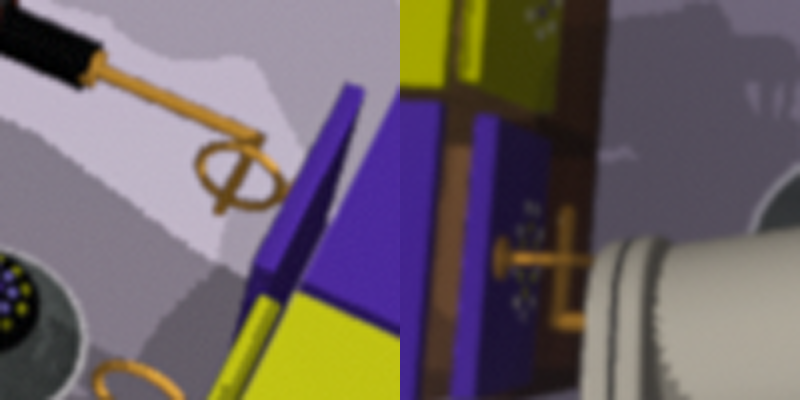

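The pin is through the purple ring: the side crop shows it crossing the ring at crop (237,180). Next I swing the flap along the arc.

Emit:
send_rows --rows "-0.5 0 0.4 0 1;-1.1 0 0.8 0 1;-1.8 0 1.4 0 1;-2.6 0 2 0 1;-3.2 0 2.8 0 1;-3.8 0 3.5 0 1;-4.4 0 4.4 0 1;-4.8 0 5.2 0 1;-5.2 0 6.1 0 1;-5.5 0 7 0 1;-5.7 0 8 0 1;-5.8 0 8.9 0 1;-5.8 0 9.9 0 1;-5.8 0 10.9 0 1;-5.7 0 11.8 0 1;-5.5 0 12.7 0 1;-5.2 0 13.7 0 1;-5.2 0 13.7 0 1"

```text
time: 9.37
tool_pos: [0.4292, 0.0331, 0.1049]
orientation: [[0.018, 1.0, -0.003], [1.0, -0.018, -0.0], [-0.0, -0.003, -1.0]]
force: [0.0, 1.0, -2.2]
opening: 0.0218
gripper_force: 50.0
```

Emit:
send_rows --rows "0.2 0 0.4 0 1;0.3 0 0.7 0 1;0.5 0 1 0 1;0.5 0 1.2 0 1;0.5 0 1.2 0 1;0.5 0 1.2 0 1;0.5 0 1.2 0 1"

```text
time: 9.95
tool_pos: [0.4308, 0.0378, 0.095]
orientation: [[0.019, 1.0, 0.001], [1.0, -0.019, 0.0], [0.0, 0.001, -1.0]]
force: [-0.1, -0.6, 0.9]
opening: 0.0215
gripper_force: 50.0
```

```bash
python3 - <<'E'
from bench import sensors,camera
import cv2,numpy as np,pickle
o=sensors.get_obs();print(o["tool_pos"]);s=camera("side");t=camera("top");pickle.dump((o,s,t),open("c5.pkl","wb"))
f=lambda i:cv2.resize(i[...,::-1],None,fx=3.3,fy=3.3,interpolation=cv2.INTER_CUBIC)
im=np.hstack([f(s["pixels"][130:250,290:410]),f(t["pixels"][145:265,90:210])]);cv2.imwrite("pics/w5.png",im)
E
```

```text
[0.43083898 0.03780871 0.09501545]
```

View pics/w5.png

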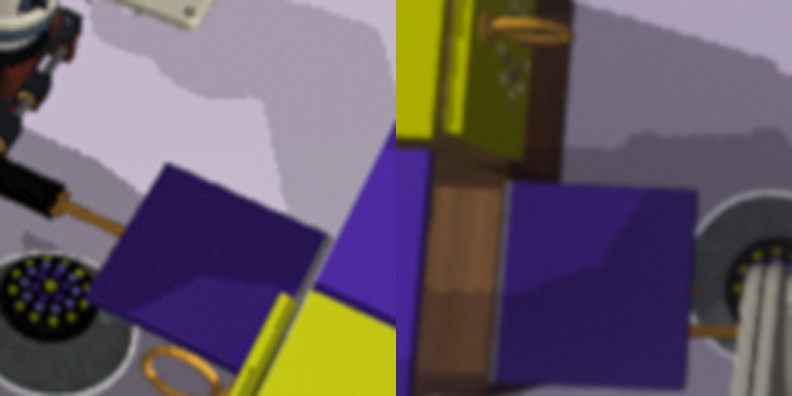

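The flap looks level with its inner face up. In the side crop the free-edge corners are at (168,163) and (90,300); in the top crop at (697,190) and (686,387). I push a little further to confirm the stop.

Emit:
send_rows --rows "0.1 0 0.2 0 1;0.1 0 0.4 0 1;0.1 0 0.4 0 1;0.1 0 0.4 0 1"

```text
time: 10.38
tool_pos: [0.4303, 0.0382, 0.0906]
orientation: [[0.019, 1.0, -0.0], [1.0, -0.019, -0.001], [-0.001, -0.0, -1.0]]
force: [-0.4, -5.3, 1.1]
opening: 0.0221
gripper_force: 50.0
```

```bash
python3 - <<'E'
from h import *;import pickle
o,s,t=pickle.load(open("c5.pkl","rb"))
np.set_printoptions(precision=4,suppress=True)
S=lambda x,y:(x/3.3+290,y/3.3+130)
T=lambda x,y:((x-396)/3.3+90,y/3.3+145)
a=tri(s,S(90,300),t,T(697,190));b=tri(s,S(168,163),t,T(686,387));h=tri(s,S(328,236),t,T(494,382));print(a,b,"hinge",h)
from bench import camera,sensors
for n,c0 in(("side",s),("top",t)):
    c=camera(n)["pixels"].astype(int);d=np.abs(c-c0["pixels"]).sum(2)
    x=d[165:230,315:395] if n=="side" else d[195:265,120:185];print(n,(x>60).sum())
E
```

```text
[0.5312 0.1726 0.147 ] [0.3936 0.1734 0.1536] hinge [0.395  0.304  0.1518]
side 0
top 0
```

The flap is against its stop: no pixels changed, and its edge height of about 0.150 m matches the hinge at 0.152 m. Next I centre the pin in the ring and withdraw it.

Emit:
send_rows --rows "-0.2 0 -0.6 0 1;-0.4 0 -1.2 0 1;-0.5 0 -1.7 0 1;-0.5 0 -1.7 0 1;-0.5 0 -1.7 0 1;-0.5 -0.5 -1.7 0 1;-0.5 -1.1 -1.7 0 1;-0.5 -1.7 -1.7 0 1;-0.5 -2.3 -1.7 0 1;-0.5 -2.9 -1.7 0 1;-0.5 -3.5 -1.7 0 1;-0.5 -4.1 -1.7 0 1;-0.5 -4.7 -1.7 0 1;-0.5 -5.2 -1.7 0 1;-0.5 -5.5 -1.7 0 1;-0.5 -5.5 -1.7 0 1;-0.5 -5.5 -1.7 0 1"

```text
time: 11.9
tool_pos: [0.3755, 0.0348, 0.1078]
orientation: [[0.019, 1.0, 0.0], [1.0, -0.019, 0.0], [0.0, 0.0, -1.0]]
force: [-1.2, 0.7, -1.6]
opening: 0.022
gripper_force: 50.0
```

```bash
python3 - <<'E'
import pickle,numpy as np,cv2
from bench import camera,sensors
o=sensors.get_obs();print(o["joint_pos"])
_,s,t=pickle.load(open("c5.pkl","rb"));cs=camera("side")
d=np.abs(cs["pixels"].astype(int)-s["pixels"]).sum(2)[165:230,315:395];print((d>60).sum())
f=lambda i:cv2.resize(i[...,::-1],None,fx=3.3,fy=3.3,interpolation=cv2.INTER_CUBIC)
t=camera("top")
cv2.imwrite("pics/w6.png",np.hstack([f(cs["pixels"][130:250,290:410]),f(t["pixels"][145:265,90:210])]))
E
```

```text
[ 3.49194379e+00  1.57412182e+01  1.28031310e+02 -8.15946961e-05
  3.62026853e+01  4.57392859e+00]
317
```

View pics/w6.png

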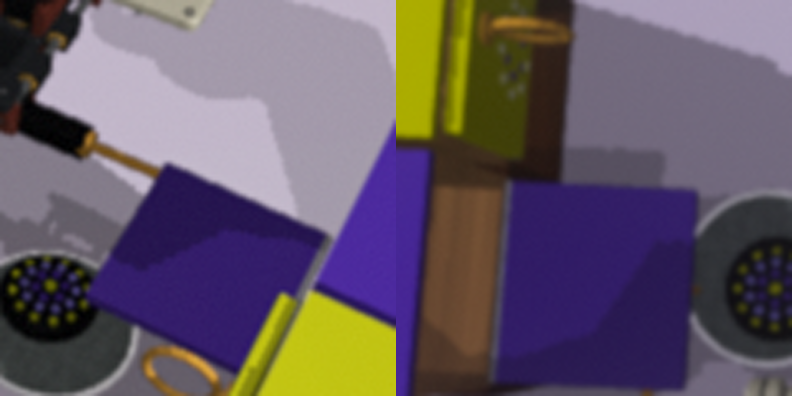

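The flap stays level with the same corner positions and the hook is clear of the ring. Only the rod shows, at side crop (125,155). Next I back away and carry the pole home.

Emit:
send_rows --rows "-1 0 0 0 1;-3 0 0 0 1;-5.5 0 0 0 1;-8 0 0 0 1;-10.5 0.5 -1 0 1;-13 2 -2.5 0 1;-15 4 -3.5 0 1;-17 6.5 -4 -0.5 1;-19 9 -4 -1 1;-21 11.5 -4 -1.5 1;-23 14 -4 -2 1;-25 16.5 -4 -2.5 1;-26.5 19 -4 -3 1;-28 21.5 -3 -3.5 1;-29 24 -1 -4 1;-29.5 26 1 -4.5 1;-29.8 27 3 -5.1 1;-29.8 27 5 -5.1 1;-29.8 27 5.5 -5.1 1;-29.8 27 5.5 -5.1 1"

```text
time: 13.67
tool_pos: [0.638, -0.2675, 0.0501]
orientation: [[-0.07, 0.998, -0.004], [0.998, 0.07, 0.002], [0.002, -0.004, -1.0]]
force: [-0.3, 0.9, -1.6]
opening: 0.0214
gripper_force: 50.0
```

```bash
python3 - <<'E'
from h import *
from bench import camera,sensors
np.set_printoptions(precision=4,suppress=True)
o=sensors.get_obs();print(o["tool_pos"])
t=camera("top");s=camera("side");z=o["tool_pos"][2]+.0075
for n,c in(("top",t),("side",s)):
    lo=np.array([.60,-.23]);m=mask(c,*BR,(150,130,340,300));p=pts(m);P=plane(c,p,z)
    k=(P[:,0]>.58)&(P[:,0]<.72)&(P[:,1]>-.2)&(P[:,1]<-.06);i=np.where(k)[0]
    j=i[P[i,0].argmax()];e=i[P[i,1].argmax()];print(n,len(i),"tip px",p[j],P[j],"ymax",p[e],P[e])
    if n=="top":pt=p[j]
    else:print("tri tip",tri(t,pt,s,p[j]),"expect z",z)
E
```

```text
[ 0.638  -0.2675  0.0501]
top 154 tip px [290. 152.] [ 0.6807 -0.095   0.0576] ymax [289. 152.] [ 0.6806 -0.0924  0.0576]
side 170 tip px [190. 238.] [ 0.6814 -0.0976  0.0576] ymax [192. 237.] [ 0.6765 -0.0949  0.0576]
tri tip [ 0.6812 -0.0961  0.0582] expect z 0.057624057426484875
```

Emit:
send_rows --rows "0 0 1 0 1;0 0 2 0 1;0 0 3 0 1;0 0 3.8 0 1;0 0 4.2 0 1;0 0 4.2 0 1;0 0 4.2 0 1;0 0 4.2 0 1"

```text
time: 14.43
tool_pos: [0.64, -0.2684, 0.0109]
orientation: [[-0.07, 0.998, 0.0], [0.998, 0.07, -0.0], [-0.0, 0.0, -1.0]]
force: [-0.8, -0.5, -1.8]
opening: 0.0211
gripper_force: 50.0
```

Down 6 mm more, release gently, then rise.

Emit:
send_rows --rows "0 0 0.2 0 1;0 0 0.4 0 1;0 0 0.6 0 1;0 0 0.6 0 1;0 0 0.6 0 1;0 0 0.6 0 0.7;0 0 0.6 0 0.6;0 0 0.6 0 0.5;0 0 0.6 0 0.3;0 0 0.6 0 0.2;0 0 0.6 0 0;0 0 0.6 0 0;0 0 0.6 0 0;0 0 0.6 0 0;0 0 0.6 0 0;0 0 0.6 0 0"

```text
time: 15.77
tool_pos: [0.6397, -0.2682, 0.0047]
orientation: [[-0.07, 0.998, 0.0], [0.998, 0.07, 0.0], [0.0, 0.0, -1.0]]
force: [0.6, -0.2, 0.3]
opening: 0.0868
gripper_force: 0.0
```

Emit:
send_rows --rows "0 0 -1 0 0;0 0 -3 0 0;0 0 -6 0 0;0 0 -9 0 0;0 0 -12 0 0;0 0 -14 0 0;-8 0 -16 0 0;-12 0 -18 0 0;-14 0 -18 0 0;-14 0 -18 0 0;-14 0 -18 0 0;-14 0 -18 0 0;-14 0 -18 0 0;-14 0 -18 0 0"

```text
time: 16.93
tool_pos: [0.6493, -0.4062, 0.1842]
orientation: [[-0.071, 0.997, -0.001], [0.997, 0.071, 0.001], [0.001, -0.001, -1.0]]
force: [-0.1, 0.3, 0.2]
opening: 0.0877
gripper_force: 0.0
```

```bash
python3 - <<'E'
from bench import sensors,camera
import cv2,numpy as np
o=sensors.get_obs();print(o["time"],o["tool_pos"])
a=camera("side")["pixels"];b=camera("top")["pixels"]
cv2.imwrite("pics/w7.png",np.hstack([a[130:300,100:500],b[90:260,10:410]])[...,::-1])
E
```

```text
16.9333 [ 0.64926641 -0.40617269  0.18420608]
```

View pics/w7.png

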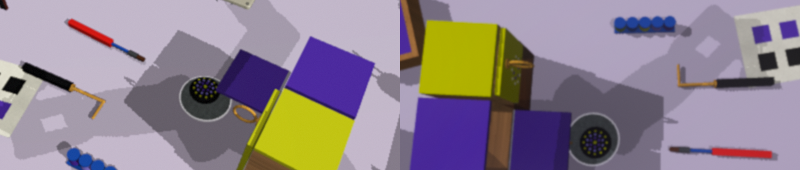

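The final view shows the purple flap level at (255,80), the yellow flap shut and the stone still on its disc. The pole lies flat at its original place at (60,85), with the gripper clear of it.

```bash
python3 -c "
from bench import ticket;print(ticket.close_job())"
```

```text
the job is handed in; nothing more can be done
None
```

The job is handed in at about 17 s: the purple flap is level at its stop, and the pole is unhooked and flat on the table with the gripper clear; the yellow flap and the stone look undisturbed in the last pictures.

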